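# Free the probe arm, draw it out to the index and hold it

## Robot

A 6-joint arm with a two-finger parallel gripper is mounted at the origin on the work surface. World frame = base frame: x ahead of the robot, y to its left, z up, the work surface at z = 0. Lengths are in m, angles in rad, forces in N, time in s.
With the tool pointing down it reaches from about 0.3 to 0.875 m from the base axis. Payload 6.4 kg.
Tool frame: the origin (TCP) lies between the finger pads; the fingertips stand 25 mm ahead of it and the grasp point (between the pads) lies 6 mm ahead of it; z points along the fingers, y is the line along which they close (so a half turn about z gives the same grasp; the last joint's range is limited). The gripper opens to 85 mm and grips with 20 to 120 N. Pads are 22 mm wide; open, the fingers measure 114 mm over their backs; the gripper's body (76 mm by 85 mm) begins 54 mm behind the grasp point. The pads swing forward as they close: fully open they stand 13 mm farther back than shut.
Start: joints at [1.098, 0.181, 1.607, -0, 1.354, -0.206], TCP at [0.152, 0.555, 0.256] pointing down, gripper open.
Joint ranges: [-2.99, 2.99], [-0.89, 2.07], [0.3, 2.58], [-1.14, 4.28], [0, 2.63], [-3.12, 3.12]. Speed limits (rad/s): [2.57, 2.57, 3.01, 3.14, 3.14, 3.14].

## Interface

Orientations are given as a rotation vector (axis times angle).
In Python, from station import arm gives the robot as it stands. The module is installed in compiled form; this text tells all that it offers.
- The arm moves only by the shell command python3 -m handwheel 'ROWS'. ROWS is JSON, a list of rows, each an object of numbers: "jaw": the opening, from 0 (shut) to 1 (fully open); "dx", "dy", "dz": the shift along the tool's x, y, z in mm; "yaw": the turn about the tool's z in degrees. A call has 1 to 5 rows; each row is the pose to reach, as a shift and turn from the pose commanded when the call began, along the tool's axes at that moment; what a row does not reach only later rows make up. A row lasts 1/12 s, in which the tool goes at most 41.7 mm and 7.16 degrees, less where a joint would pass 70% of its speed; a pose out of reach is approached as far as the arm can. A call with a gripper value outside its range is refused whole. The fingers move at their own pace and stop on an object; the grip force is fixed at half the most. Time passes only in rows, so rows that repeat a pose let the fingers close. It gives the time, the measured TCP pose, the force, the opening and the grip force at its end, in the units of the state.
- arm.get_obs(): the state, without advancing time (a new reading comes with each control period).
- arm.camera(name): name is "scene" or "top"; returns a dict with "color" (480x640x3 uint8, blue, green, red), "vertical_fov" (degrees; the focal length in pixels is half the picture's height over the tangent of half this angle, whatever the lens; pixels are square), "cx", "cy" (the principal point, pixels), "rvec" (rotation vector, rad) and "tvec" (3), from world to camera coordinates, as OpenCV has them. Camera axes: x right, y down, z forward; pixel columns grow to the right and rows downward; lengths in m; the calibration is good to about 2 mm. A picture is of the moment at which its call begins. There is no depth.
- arm.close_job(): hands the job in; it is judged then, once.
Trained networks look in a picture, given as the dict that the camera call returned (one of the last four; its "shot" number tells which), for a name from the list of things; names that differ only in an ending like _2 or _b are one class to them, and where a whole thing is asked for, a point or a joint stands for the part that bears it (a point fixed in the world has none). Each returns a list of dicts, best first, with "confidence" (0 to 1); they miss things now and then, are a little off and sometimes report something else, mostly with a low value. They report only what shows in the picture. A call takes as long as a camera call. They do not tell look-alikes from the thing itself.
- arm.silhouettes(target, picture): "region" (480x640 bool, what is visible of it) and "extent" ([centre column, centre row, width, height] in pixels, round what is visible of it).
The state is a dict: "time": time; "joint_pos": joint angles; "qd": joint speeds; "joint_efforts": joint torques, N m; "tool_pos": TCP position; "tcp_rot": TCP orientation; "wrist_force": force on the tool from outside, world axes, zero at the start; "wrist_torque": the same for the moment, N m; "finger_gap": finger opening in m; "finger_force": force on a finger pad.
Only numpy, scipy, OpenCV 4.12 (cv2) and the standard library are available. Lean on these libraries where they do the work, as an engineer would, in place of code of your own. Each camera call takes 0.05 s, during which the arm holds its last target. There are 200 camera calls.

## Task

Lift the transit link up off its two posts on the probe arm and lay it flat on its base inside the white tray, letting go of it. Then squeeze in the lock button on the arm's grip block, draw the spring-loaded telescoping arm out along the scale until its pointer is in line with the index clip, and finish while still holding the arm still there with the button squeezed in. Leave the bottle, the beaker and the grey box where they stand.

Things in the scene. Friction and masses are not known exactly. Their poses are not given: they have to be found in the camera images.
- probe_base: Fixed aluminium plate, x -47 to +78 mm, y -185 to +195 mm, 12 mm thick, with a white outer tube 46 mm wide (y -185 to -20 mm, top at 60 mm). Origin on the bench under the arm's axis, z up; the arm extends along +y (roughly to the robot's left). A white scale, ticks every 10 mm, lies along y at x +36 to +66 mm. A fixed 9 mm post stands on the tube at x 0, y -45 mm, top at 80 mm
- extension (a joint): Extension of the telescoping arm in m along the base's +y: 0 home, 0.125 fully out. A spring pulls it home (3 N at 0, 4.3 N at full travel, plus light friction). At home a tooth locks it (1 to 2 mm of play) while the lock button is out; it locks nowhere else and runs back if let go
- grip_head: Grey head on the arm's end, axes as the base. Origin at bench level below the centre of its grip block; at home 45 mm along +y from the base's origin. Block: 28 mm wide (x), 32 mm long (y), 60 to 104 mm above the bench. Behind it a 60 mm high deck with a 9 mm post at y -45 mm, top at 80 mm; a 12 mm upright probe at y +32 mm, top at 73 mm. Grip the block from above across x, over the button
- lock_button (a joint): Travel of the lock button in m: 0 out, 0.006 fully squeezed in. Black key 24 mm long (y), 32 mm high, centre 82 mm above the bench, on the +x face of the grip block: 8 mm proud out, 2 mm in, so block and button together are 36 mm wide before and 30 mm after squeezing. Takes 2 N to start, 6.3 N to bottom; lock clear beyond 4.5 mm. Springs out when let go
- pointer (a point): Tip of the thin steel pointer on the grip head that moves over the scale: 41 mm along +x from the grip block's centre and 26 mm above the bench, at the same y along the base as the block's centre
- index_clip: Fixed dark steel clip on the scale's far edge, 18 by 16 by 14 mm, with a 3 mm wide needle pointing back at the arm. Axes as the base. Origin on the needle's centre line, 13 mm above the bench, 56 mm along the base's +x from the arm's axis; the pointer must come to the same y along the base as this origin (55 to 110 mm of extension, differing from time to time)
- transit_link: Loose link, about 100 g: flat steel frame 32 mm (x) by 77 mm (y) by 8 mm with two holes (18 by 26 mm) hung over the fixed and the moving post, underside 60 mm above the bench; the posts stand 20 mm up through it. A white upright tab 12 mm (x) by 26 mm (y) rises from its middle to 54 mm above its underside. Origin: centre of the underside. While on, it stops the arm at 10 mm
- tray: Fixed shallow open white tray, 150 mm (x) by 190 mm (y), walls 4 mm thick and 22 mm high, floor about 4 mm thick. Origin at the centre of its underside. The link goes flat inside it, tab up
- wash_bottle: White plastic bottle, 64 mm across and 160 mm tall, loose; leave alone. Origin at the centre of its underside
- beaker: Glass beaker, 72 mm across and 90 mm tall, loose; leave alone. Origin at the centre of its underside
- cuvette_box: Grey closed box 75 mm by 120 mm by 50 mm high, loose; leave alone. Origin at the centre of its underside
Things that resemble listed ones, but are neither listed nor needed, are in the scene too. Several things have the shape of the tray; the one meant has the colours described above. Of the things shaped like the transit_link, the steel one is meant.

How it is judged:
By the outcome, as a careful person would: the job done as asked, in the order asked, and still so for the second after the job is handed in, while the arm keeps its last pose, push and grip.
It also fails if it takes over 51 s, if anything falls off the work surface, if the arm or the gripper's body presses on something with over 40 N, if the wrist force passes 120 N, or if a joint passes its speed limit or range.

## Working session

There is one attempt and no reset: what is moved stays moved. The work goes in short steps, Python scripts to look and compute and a shell command to move; the robot and the scene stay as the last step left them, time stands still between calls to the robot, and variables do not carry over. Pictures are saved under pics/ and viewed, at most 10 in all, crops included, and the job is handed in when it is done.

```bash
mkdir -p pics; cat > h.py <<'E'
import numpy as np, cv2
from station import arm
def cam(n):
    return arm.camera(n)
def K(p):
    f=240/np.tan(np.radians(p["vertical_fov"])/2)
    return np.array([[f,0,p["cx"]],[0,f,p["cy"]],[0,0,1.]])
def ray(p,uv,z):
    "world point at height z seen at pixel uv"
    R,_=cv2.Rodrigues(np.array(p["rvec"],float)); t=np.array(p["tvec"],float).ravel()
    c=-R.T@t; d=R.T@np.linalg.inv(K(p))@np.array([uv[0],uv[1],1.])
    return c+d*(z-c[2])/d[2]
def proj(p,X):
    return cv2.projectPoints(np.array(X,float).reshape(-1,3),np.array(p["rvec"],float),np.array(p["tvec"],float),K(p),None)[0].reshape(-1,2)
E
python3 - <<'E'
from h import *
np.set_printoptions(precision=4,suppress=True)
for n in("scene","top"):
    p=cam(n); cv2.imwrite(f"pics/{n}0.png",p["color"]); print(n,p["vertical_fov"],p["cx"],p["cy"],p["rvec"],p["tvec"])
    for k in("transit_link","tray","index_clip","grip_head","probe_base","pointer"):
        for d in arm.silhouettes(k,p)[:4]: print(k,round(d["confidence"],2),np.round(d["extent"],1))
o=arm.get_obs();print(o)
E
```

```text
scene 48.48309481516572 322.11760390532055 242.3189969170763 [ 1.609   2.2153 -0.6626] [ 0.0713 -0.4557  1.6412]
transit_link 0.79 [156.4 200.2  18.9  33.2]
transit_link 0.67 [244.2 198.7  27.1  24. ]
transit_link 0.63 [278.4 165.8   8.8  24.7]
tray 0.95 [421.8 245.6  83.8  57.9]
tray 0.81 [530.9 269.5  93.1  63.8]
tray 0.23 [263.6 212.6   9.3  14.9]
index_clip 0.49 [273.6 250.1   7.5   3.3]
grip_head 0.69 [262.9 215.1  34.7  27.9]
probe_base 0.58 [255.2 223.3 144.9 100.8]
probe_base 0.52 [239.8 309.2  58.7  54.4]
pointer 0.97 [264.2 214.9  34.9  31.6]
top 57.46373766183969 326.0058947967203 234.21676179022165 [ 2.2283 -2.1707  0.0234] [0.1268 0.559  1.0516]
transit_link 0.74 [434.3 253.9  34.   23.5]
transit_link 0.7 [423.2 324.6  21.4  37.4]
transit_link 0.59 [531.6 241.7  30.   29. ]
tray 0.91 [244.4 268.8  92.5  78.4]
tray 0.75 [135.8 268.3  94.1  76.2]
index_clip 0.42 [246.9 268.2  91.8  77.5]
index_clip 0.41 [521.6 163.8  54.8  34.3]
index_clip 0.37 [387.4 214.1   4.8   8.2]
grip_head 0.87 [411.8 245.9  38.9  22. ]
grip_head 0.42 [298.3 150.4  32.2  38.2]
probe_base 0.68 [420.2 246.2 163.2 100.3]
pointer 0.85 [410.2 245.8  40.6  23.2]
{'time': 0.7, 'joint_pos': array([ 1.0977,  0.1807,  1.607 , -0.    ,  1.3538, -0.2063]), 'qd': array([-0.0003, -0.001 ,  0.0002,  0.0007,  0.0005,  0.0004]), 'joint_efforts': array([ -0.0007, -44.4712, -35.1619,  -0.0002,   0.0005,  -0.    ]), 'tool_pos': array([0.1516, 0.5547, 0.2563]), 'tcp_rot': array([0.4178, 3.1136, 0.0001]), 'wrist_force': array([-0.4807, -0.429 ,  1.0015]), 'wrist_torque': array([ 0.0272,  0.0158, -0.0432]), 'finger_force': 0.0, 'finger_gap': 0.08541441645110377}
```

View pics/top0.png

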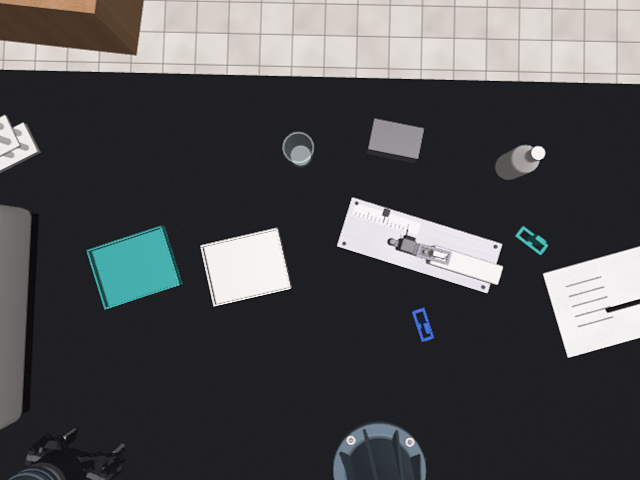

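View pics/scene0.png

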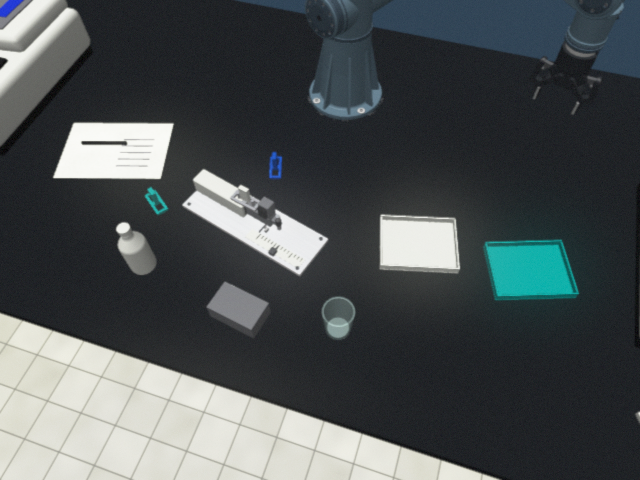

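The top picture shows the white tray at about (246,267), the probe base at (420,246) with the clip at (386,212), and the steel link at (436,254). The teal and blue links and the teal tray are look-alikes. The scene picture agrees: tray (420,243), base (255,222), clip (273,250).

```bash
python3 - <<'E'
from h import *
p=cam("top"); s=cam("scene")
a=cv2.resize(p["color"][190:300,330:510],None,fx=4.4,fy=4.4,interpolation=cv2.INTER_CUBIC)
b=cv2.resize(s["color"][160:280,175:335],None,fx=5,fy=5,interpolation=cv2.INTER_CUBIC)
cv2.imwrite("pics/topc.png",a); cv2.imwrite("pics/scenec.png",b)
np.set_printoptions(precision=4,suppress=True)
g=p["color"].min(2)
m=np.zeros_like(g); m[185:305,325:515]=(g[185:305,325:515]>110)
m=cv2.morphologyEx(m,cv2.MORPH_CLOSE,np.ones((9,9)))
c=max(cv2.findContours(m,0,2)[0],key=cv2.contourArea)
for q in cv2.boxPoints(cv2.minAreaRect(c)): print(q, ray(p,q,.012))
m=np.zeros_like(g); m[220:315,190:300]=(g[220:315,190:300]>110)
c=max(cv2.findContours(m,0,2)[0],key=cv2.contourArea)
bp=cv2.boxPoints(cv2.minAreaRect(c));
for q in bp: print("tray",q, ray(p,q,.022))
E
```

```text
[335.9217 245.8505] [0.5279 0.1167 0.012 ]
[351.4911 196.0285] [0.6496 0.0821 0.012 ]
[509.726  245.4769] [ 0.5398 -0.3013  0.012 ]
[494.1566 295.2989] [ 0.4193 -0.2657  0.012 ]
tray [198.7798 244.6755] [0.522  0.4461 0.022 ]
tray [276.9654 226.758 ] [0.5699 0.2594 0.022 ]
tray [291.0771 288.3365] [0.4236 0.2213 0.022 ]
tray [212.8916 306.2541] [0.3758 0.407  0.022 ]
```

View pics/topc.png

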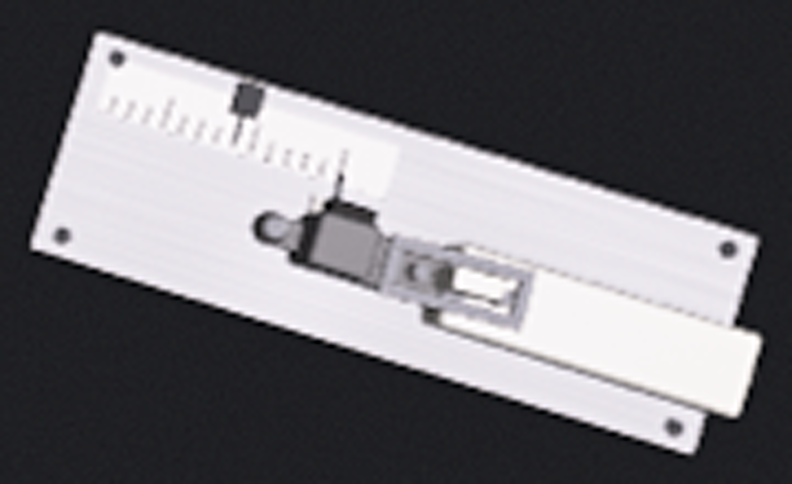

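View pics/scenec.png

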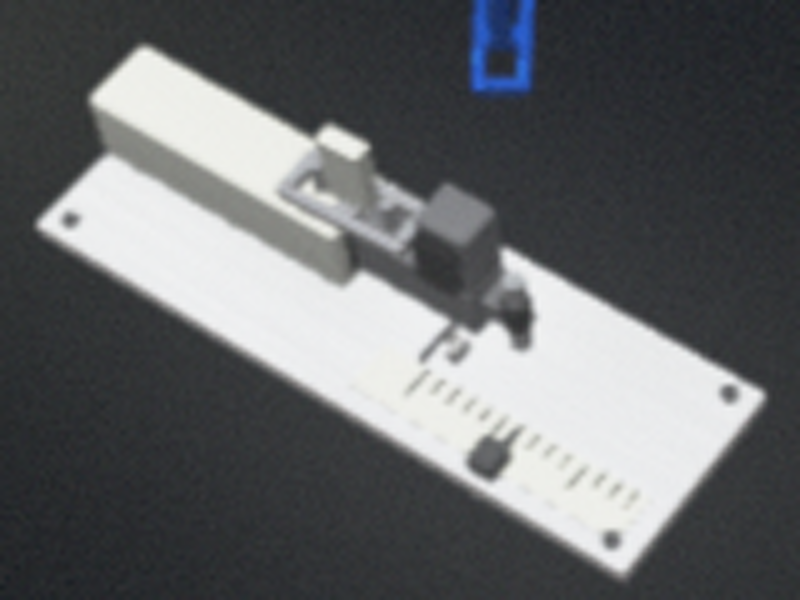

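Crops: in the top one the plate corners are at (97,33), (31,249), (695,454) and (760,237), with the clip needle at about (237,138). In the scene one the corners are at (37,225), (625,577) and (766,397). Next I fit the base pose and the clip.

```bash
cat > fit.py <<'E'
from h import *
from scipy.optimize import least_squares
np.set_printoptions(precision=4,suppress=True)
p=cam("top"); s=cam("scene")
T=lambda q:(np.array(q,float)+.5)/4.4-.5+[330,190]
S=lambda q:(np.array(q,float)+.5)/5-.5+[175,160]
B=np.array([[.078,.195,.012],[-.047,.195,.012],[-.047,-.185,.012],[.078,-.185,.012]])
def W(v,X):
    c,n=np.cos(v[2]),np.sin(v[2]); X=np.atleast_2d(X)
    return np.c_[v[0]+c*X[:,0]-n*X[:,1],v[1]+n*X[:,0]+c*X[:,1],X[:,2]]
ti=T([(97,33),(31,249),(695,454),(760,237)]); si=S([(625,577),(766,397),(37,225)])
r=lambda v:np.r_[(proj(p,W(v,B))-ti).ravel(),(proj(s,W(v,B[[0,1,3]]))-si).ravel()]
f=least_squares(r,[.54,-.09,-.28]); v=f.x
print("base",v,np.degrees(v[2])); print("res",f.fun)
def inb(X):
    c,n=np.cos(v[2]),np.sin(v[2]); d=X[:2]-v[:2]; return np.array([c*d[0]+n*d[1],-n*d[0]+c*d[1]])*1e3
E
python3 - <<'E'
from fit import *
print("needle top",[inb(ray(p,T(q),.013)) for q in[(237,138),(244,115)]],"clip",inb(ray(p,T((248,98)),.024)))
print("needle sc",[inb(ray(s,S(q),.013)) for q in[(516,432),(509,440)]],"clip",inb(ray(s,S((490,450)),.02)))
print("blocktop",inb(ray(p,T((345,250)),.104)),inb(ray(s,S((460,212)),.104)))
print("tab", inb(ray(p,T((480,285)),.114)),inb(ray(s,S((342,140)),.114)))
print("frame end",inb(ray(p,T((524,300)),.068)), "ptr tip",inb(ray(p,T((340,178)),.026)),inb(ray(s,S((424,358)),.026)))
o=arm.get_obs(); R=cv2.Rodrigues(o["tcp_rot"])[0]
tg=W(v,[0,-.0225,.250])[0]; print("target",tg,"tool mm",R.T@(tg-o["tool_pos"])*1e3, "yaw", np.degrees(np.arctan2(R[1,1],R[0,1])-v[2]))
E
```

```text
base [ 0.5202 -0.0849 -0.2768] -15.856860054570262
res [ 0.126  -0.6404 -0.2279 -0.5093  0.0806  0.1777  0.2724 -0.2339  0.0508
 -0.5544  0.6285 -0.66   -0.0816 -0.0955]
needle top [array([ 43.8961, 104.3232]), array([ 57.1318, 104.3829])] clip [ 65.4368 106.0956]
needle sc [array([ 42.4224, 103.0331]), array([ 48.1424, 102.9498])] clip [ 61.2498 101.767 ]
blocktop [-2.4105 45.0267] [-1.4275 45.828 ]
tab [  0.3629 -21.9973] [  0.9204 -23.5098]
frame end [  2.5055 -56.9413] ptr tip [38.5076 45.9995] [38.7468 44.0975]
target [ 0.5141 -0.1066  0.25  ] tool mm [-523.9891 -542.3242    6.3022] yaw 90.57177623256261
```

```bash
R='' ; python3 -m handwheel '[{"dx":-33,"dy":-34},{"dx":-66,"dy":-68},{"dx":-99,"dy":-102},{"dx":-131,"dy":-136},{"dx":-131,"dy":-136}]' && python3 -m handwheel '[{"dx":-27,"dy":-28},{"dx":-54,"dy":-56},{"dx":-81,"dy":-84},{"dx":-108,"dy":-112},{"dx":-135,"dy":-140}]' && python3 -m handwheel '[{"dx":-27,"dy":-28},{"dx":-54,"dy":-56},{"dx":-81,"dy":-84},{"dx":-108,"dy":-112},{"dx":-135,"dy":-140}]' && python3 -m handwheel '[{"dx":-27,"dy":-28},{"dx":-54,"dy":-56},{"dx":-81,"dy":-84},{"dx":-108,"dy":-112},{"dx":-123,"dy":-126}]' && python3 -m handwheel '[{"yaw":7},{"yaw":14},{"yaw":21},{"yaw":28},{"yaw":35}]' && python3 -m handwheel '[{"yaw":7},{"yaw":14},{"yaw":21},{"yaw":28},{"yaw":35}]' && python3 -m handwheel '[{"yaw":7},{"yaw":14},{"yaw":20.6},{"yaw":20.6},{"yaw":20.6}]'
cat > rel.py <<'E'
from h import *
import sys
v=[.5202,-.0849,-.2768]
def W(x,y,z):
    c,n=np.cos(v[2]),np.sin(v[2]); return np.array([v[0]+c*x-n*y,v[1]+n*x+c*y,z])
def rel(t):
    o=arm.get_obs(); R=cv2.Rodrigues(o["tcp_rot"])[0]
    return np.round(R.T@(t-o["tool_pos"])*1e3,1), round(np.degrees(np.arctan2(R[1,1],R[0,1])-v[2]),2), np.round(R[:,2],4),o["joint_pos"].round(2)
E
python3 -c "
from rel import *
print(rel(W(0,-.0225,.106)))"
```

```text
(array([-524. , -542.3,  150.3]), np.float64(90.57), array([ 1.e-04,  0.e+00, -1.e+00]), array([ 1.1 ,  0.18,  1.61, -0.  ,  1.35, -0.21]))invalid input at $[0]: expected keys jaw, dx, dy, dz, yaw
```

```bash
python3 -m handwheel '[{"jaw":1,"dx":-27,"dy":-28,"dz":0,"yaw":0},{"jaw":1,"dx":-54,"dy":-56,"dz":0,"yaw":0},{"jaw":1,"dx":-81,"dy":-84,"dz":0,"yaw":0},{"jaw":1,"dx":-108,"dy":-112,"dz":0,"yaw":0},{"jaw":1,"dx":-135,"dy":-140,"dz":0,"yaw":0}]' && python3 -m handwheel '[{"jaw":1,"dx":-27,"dy":-28,"dz":0,"yaw":0},{"jaw":1,"dx":-54,"dy":-56,"dz":0,"yaw":0},{"jaw":1,"dx":-81,"dy":-84,"dz":0,"yaw":0},{"jaw":1,"dx":-108,"dy":-112,"dz":0,"yaw":0},{"jaw":1,"dx":-135,"dy":-140,"dz":0,"yaw":0}]' && python3 -m handwheel '[{"jaw":1,"dx":-27,"dy":-28,"dz":0,"yaw":0},{"jaw":1,"dx":-54,"dy":-56,"dz":0,"yaw":0},{"jaw":1,"dx":-81,"dy":-84,"dz":0,"yaw":0},{"jaw":1,"dx":-108,"dy":-112,"dz":0,"yaw":0},{"jaw":1,"dx":-135,"dy":-140,"dz":0,"yaw":0}]' && python3 -m handwheel '[{"jaw":1,"dx":-27,"dy":-28,"dz":0,"yaw":0},{"jaw":1,"dx":-54,"dy":-56,"dz":0,"yaw":0},{"jaw":1,"dx":-81,"dy":-84,"dz":0,"yaw":0},{"jaw":1,"dx":-108,"dy":-112,"dz":0,"yaw":0},{"jaw":1,"dx":-119,"dy":-122,"dz":0,"yaw":0}]' && python3 -m handwheel '[{"jaw":1,"dx":0,"dy":0,"dz":0,"yaw":7},{"jaw":1,"dx":0,"dy":0,"dz":0,"yaw":14},{"jaw":1,"dx":0,"dy":0,"dz":0,"yaw":21},{"jaw":1,"dx":0,"dy":0,"dz":0,"yaw":28},{"jaw":1,"dx":0,"dy":0,"dz":0,"yaw":35}]' && python3 -m handwheel '[{"jaw":1,"dx":0,"dy":0,"dz":0,"yaw":7},{"jaw":1,"dx":0,"dy":0,"dz":0,"yaw":14},{"jaw":1,"dx":0,"dy":0,"dz":0,"yaw":21},{"jaw":1,"dx":0,"dy":0,"dz":0,"yaw":28},{"jaw":1,"dx":0,"dy":0,"dz":0,"yaw":35}]' && python3 -m handwheel '[{"jaw":1,"dx":0,"dy":0,"dz":0,"yaw":7},{"jaw":1,"dx":0,"dy":0,"dz":0,"yaw":14},{"jaw":1,"dx":0,"dy":0,"dz":0,"yaw":20.6},{"jaw":1,"dx":0,"dy":0,"dz":0,"yaw":20.6},{"jaw":1,"dx":0,"dy":0,"dz":0,"yaw":20.6}]'
python3 -c "
from rel import *
print(rel(W(0,-.0225,.106)))"
```

```text
time: 1.32
tool_pos: [0.2452, 0.3826, 0.2563]
tcp_rot: [0.416, 3.113, 0.0]
wrist_force: [0.9, 0.8, 0.3]
finger_gap: 0.0854
finger_force: 0.0
time: 1.73
tool_pos: [0.3387, 0.2118, 0.2567]
tcp_rot: [0.417, 3.113, 0.001]
wrist_force: [1.7, 0.4, 1.2]
finger_gap: 0.0859
finger_force: 0.0
time: 2.15
tool_pos: [0.4321, 0.0408, 0.2567]
tcp_rot: [0.418, 3.112, 0.0]
wrist_force: [0.9, 0.9, -0.1]
finger_gap: 0.0849
finger_force: 0.0
time: 2.57
tool_pos: [0.5157, -0.1108, 0.2564]
tcp_rot: [0.423, 3.112, -0.003]
wrist_force: [0.2, -0.1, -0.4]
finger_gap: 0.0854
finger_force: 0.0
time: 2.98
tool_pos: [0.514, -0.1059, 0.2562]
tcp_rot: [-1.343, -2.84, -0.0]
wrist_force: [1.3, 0.2, 0.0]
finger_gap: 0.0857
finger_force: 0.0
time: 3.4
tool_pos: [0.5141, -0.1058, 0.2563]
tcp_rot: [-2.135, -2.305, -0.0]
wrist_force: [0.1, 1.0, 0.3]
finger_gap: 0.0855
finger_force: 0.0
time: 3.82
tool_pos: [0.5141, -0.1059, 0.2563]
tcp_rot: [-2.503, -1.898, -0.0]
wrist_force: [-0.4, 0.8, 0.5]
finger_gap: 0.0854
finger_force: 0.0
(array([ -0.6,   0.2, 150.3]), np.float64(0.19), array([-1.e-04,  2.e-04, -1.e+00]), array([-0.43,  0.07,  1.73,  0.  ,  1.34, -0.16]))
```

```bash
python3 -m handwheel '[{"jaw":1,"dx":-0.6,"dy":0,"dz":35,"yaw":0},{"jaw":1,"dx":-0.6,"dy":0,"dz":70,"yaw":0},{"jaw":1,"dx":-0.6,"dy":0,"dz":100,"yaw":0},{"jaw":1,"dx":-0.6,"dy":0,"dz":130,"yaw":0},{"jaw":1,"dx":-0.6,"dy":0,"dz":150,"yaw":0}]' && python3 -m handwheel '[{"jaw":0,"dx":0,"dy":0,"dz":0,"yaw":0},{"jaw":0,"dx":0,"dy":0,"dz":0,"yaw":0},{"jaw":0,"dx":0,"dy":0,"dz":0,"yaw":0},{"jaw":0,"dx":0,"dy":0,"dz":0,"yaw":0},{"jaw":0,"dx":0,"dy":0,"dz":0,"yaw":0}]' && python3 -m handwheel '[{"jaw":0,"dx":0,"dy":0,"dz":0,"yaw":0},{"jaw":0,"dx":0,"dy":0,"dz":0,"yaw":0},{"jaw":0,"dx":0,"dy":0,"dz":0,"yaw":0},{"jaw":0,"dx":0,"dy":0,"dz":0,"yaw":0},{"jaw":0,"dx":0,"dy":0,"dz":0,"yaw":0}]'
```

```text
time: 4.23
tool_pos: [0.5125, -0.106, 0.1034]
tcp_rot: [-2.501, -1.896, 0.002]
wrist_force: [-0.4, 0.3, 0.2]
finger_gap: 0.0854
finger_force: 0.0
time: 4.65
tool_pos: [0.5152, -0.1074, 0.1082]
tcp_rot: [2.504, 1.892, 0.003]
wrist_force: [0.5, 0.3, -0.1]
finger_gap: 0.0257
finger_force: 0.0
time: 5.07
tool_pos: [0.5148, -0.1072, 0.1075]
tcp_rot: [2.505, 1.892, 0.002]
wrist_force: [-0.5, 0.4, 6.5]
finger_gap: 0.0108
finger_force: 61.9
```

```bash
python3 -m handwheel '[{"jaw":0,"dx":0,"dy":0,"dz":-5,"yaw":0},{"jaw":0,"dx":0,"dy":0,"dz":-15,"yaw":0},{"jaw":0,"dx":0,"dy":0,"dz":-30,"yaw":0},{"jaw":0,"dx":0,"dy":0,"dz":-50,"yaw":0},{"jaw":0,"dx":0,"dy":0,"dz":-75,"yaw":0}]' && python3 -m handwheel '[{"jaw":0,"dx":0,"dy":0,"dz":-15,"yaw":0},{"jaw":0,"dx":0,"dy":0,"dz":-15,"yaw":0}]'
python3 - <<'E'
from rel import *
s=cam("scene"); c=proj(s,[arm.get_obs()["tool_pos"]])[0].astype(int); print(c)
cv2.imwrite("pics/lift.png",cv2.resize(s["color"][c[1]-60:c[1]+60,c[0]-80:c[0]+80],None,fx=5,fy=5,interpolation=cv2.INTER_CUBIC))
tr=np.array([(.522+.5699+.4236+.3758)/4,(.4461+.2594+.2213+.407)/4,.2]); print(tr,rel(tr))
E
```

```text
time: 5.48
tool_pos: [0.5128, -0.1064, 0.1813]
tcp_rot: [-2.505, -1.891, 0.002]
wrist_force: [0.5, 0.4, -1.6]
finger_gap: 0.0113
finger_force: 60.8
time: 5.65
tool_pos: [0.5161, -0.1077, 0.2008]
tcp_rot: [2.502, 1.89, 0.005]
wrist_force: [0.6, -0.8, -1.0]
finger_gap: 0.0108
finger_force: 60.9
[238 164]
[0.472825 0.33345  0.2     ] (array([ 412.4, -161.3,   -2.4]), np.float64(-0.02), array([ 0.0041, -0.0019, -1.    ]), array([-0.43,  0.13,  1.79,  0.  ,  1.22, -0.15]))
```

View pics/lift.png

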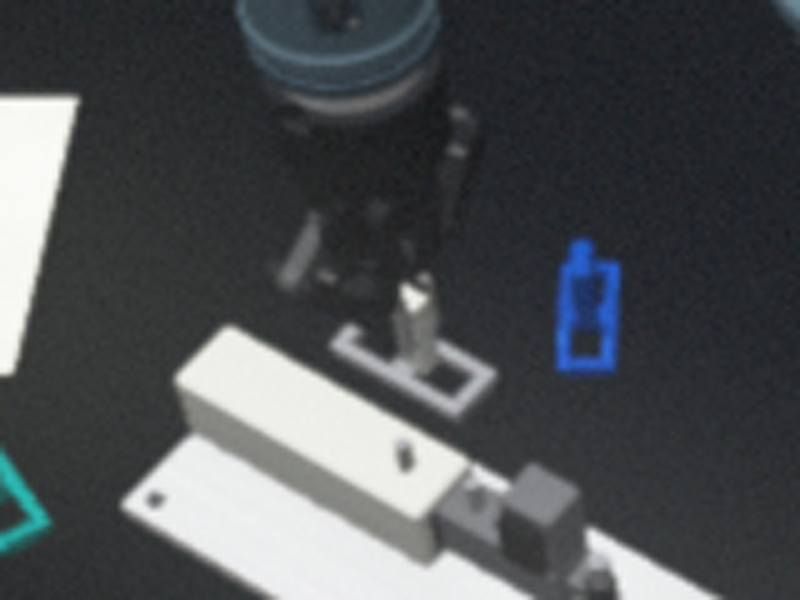

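The link is held level at about (415,350) in the crop and clear of both posts. Next I carry it to the tray.

```bash
python3 -m handwheel '[{"jaw":0,"dx":20,"dy":-8,"dz":0,"yaw":0},{"jaw":0,"dx":50,"dy":-19,"dz":0,"yaw":0},{"jaw":0,"dx":85,"dy":-33,"dz":0,"yaw":0},{"jaw":0,"dx":120,"dy":-47,"dz":0,"yaw":0},{"jaw":0,"dx":155,"dy":-61,"dz":0,"yaw":0}]' && python3 -m handwheel '[{"jaw":0,"dx":35,"dy":-14,"dz":0,"yaw":0},{"jaw":0,"dx":70,"dy":-27,"dz":0,"yaw":0},{"jaw":0,"dx":105,"dy":-41,"dz":0,"yaw":0},{"jaw":0,"dx":140,"dy":-55,"dz":0,"yaw":0},{"jaw":0,"dx":175,"dy":-68,"dz":0,"yaw":0}]' && python3 -m handwheel '[{"jaw":0,"dx":30,"dy":-12,"dz":0,"yaw":0},{"jaw":0,"dx":55,"dy":-21,"dz":0,"yaw":0},{"jaw":0,"dx":75,"dy":-29,"dz":0,"yaw":0},{"jaw":0,"dx":82,"dy":-32,"dz":0,"yaw":0},{"jaw":0,"dx":82,"dy":-32,"dz":0,"yaw":0}]' && python3 -m handwheel '[{"jaw":0,"dx":0,"dy":0,"dz":30,"yaw":0},{"jaw":0,"dx":0,"dy":0,"dz":60,"yaw":0},{"jaw":0,"dx":0,"dy":0,"dz":90,"yaw":0},{"jaw":0,"dx":0,"dy":0,"dz":110,"yaw":0},{"jaw":0,"dx":0,"dy":0,"dz":115,"yaw":0}]' && python3 -m handwheel '[{"jaw":0,"dx":0,"dy":0,"dz":10,"yaw":0},{"jaw":0,"dx":0,"dy":0,"dz":15,"yaw":0},{"jaw":0,"dx":0,"dy":0,"dz":20,"yaw":0},{"jaw":0,"dx":0,"dy":0,"dz":25,"yaw":0},{"jaw":0,"dx":0,"dy":0,"dz":25,"yaw":0}]'
```

```text
time: 6.12
tool_pos: [0.4963, 0.0603, 0.1949]
tcp_rot: [-2.507, -1.891, 0.003]
wrist_force: [0.5, 0.9, -0.1]
finger_gap: 0.0112
finger_force: 60.8
time: 6.53
tool_pos: [0.4786, 0.2474, 0.1948]
tcp_rot: [-2.506, -1.893, 0.004]
wrist_force: [0.7, 0.6, -0.9]
finger_gap: 0.0108
finger_force: 60.8
time: 6.95
tool_pos: [0.4706, 0.3346, 0.1948]
tcp_rot: [-2.504, -1.896, 0.004]
wrist_force: [0.2, 0.3, -0.6]
finger_gap: 0.011
finger_force: 60.8
time: 7.37
tool_pos: [0.469, 0.3305, 0.0766]
tcp_rot: [-2.507, -1.89, 0.013]
wrist_force: [-0.2, -0.5, -0.5]
finger_gap: 0.0114
finger_force: 60.8
time: 7.78
tool_pos: [0.472, 0.3334, 0.0562]
tcp_rot: [2.507, 1.893, 0.0]
wrist_force: [-0.5, 0.3, -1.4]
finger_gap: 0.0109
finger_force: 60.8
```

```bash
python3 -m handwheel '[{"jaw":0,"dx":0,"dy":0,"dz":1,"yaw":0},{"jaw":0,"dx":0,"dy":0,"dz":2,"yaw":0},{"jaw":0,"dx":0,"dy":0,"dz":3,"yaw":0},{"jaw":0,"dx":0,"dy":0,"dz":3,"yaw":0}]'; python3 -m handwheel '[{"jaw":0,"dx":0,"dy":0,"dz":1,"yaw":0},{"jaw":0,"dx":0,"dy":0,"dz":1,"yaw":0}]'
```

```text
time: 8.12
tool_pos: [0.472, 0.3336, 0.0535]
tcp_rot: [2.507, 1.893, 0.001]
wrist_force: [-0.8, 0.2, -0.6]
finger_gap: 0.0111
finger_force: 60.8
time: 8.28
tool_pos: [0.4719, 0.3335, 0.0523]
tcp_rot: [-2.507, -1.893, 0.0]
wrist_force: [-0.8, -0.1, -1.1]
finger_gap: 0.0112
finger_force: 60.8
```

```bash
python3 -m handwheel '[{"jaw":0,"dx":0,"dy":0,"dz":1,"yaw":0},{"jaw":0,"dx":0,"dy":0,"dz":1,"yaw":0}]'; python3 -m handwheel '[{"jaw":0,"dx":0,"dy":0,"dz":1,"yaw":0},{"jaw":0,"dx":0,"dy":0,"dz":1,"yaw":0}]'
```

```text
time: 8.45
tool_pos: [0.472, 0.3336, 0.0516]
tcp_rot: [2.507, 1.893, 0.0]
wrist_force: [-0.8, -0.5, 2.5]
finger_gap: 0.011
finger_force: 61.2
time: 8.62
tool_pos: [0.4721, 0.3336, 0.0516]
tcp_rot: [2.507, 1.893, 0.0]
wrist_force: [-4.5, -2.7, 10.5]
finger_gap: 0.0111
finger_force: 62.5
```

Contact with the tray floor. Release and rise.

```bash
python3 -m handwheel '[{"jaw":0.5,"dx":0,"dy":0,"dz":-1,"yaw":0},{"jaw":0.5,"dx":0,"dy":0,"dz":-1,"yaw":0},{"jaw":0.5,"dx":0,"dy":0,"dz":-1,"yaw":0},{"jaw":0.5,"dx":0,"dy":0,"dz":-1,"yaw":0},{"jaw":0.5,"dx":0,"dy":0,"dz":-1,"yaw":0}]' && python3 -m handwheel '[{"jaw":1,"dx":0,"dy":0,"dz":-20,"yaw":0},{"jaw":1,"dx":0,"dy":0,"dz":-50,"yaw":0},{"jaw":1,"dx":0,"dy":0,"dz":-85,"yaw":0},{"jaw":1,"dx":0,"dy":0,"dz":-120,"yaw":0},{"jaw":1,"dx":0,"dy":0,"dz":-150,"yaw":0}]' && python3 -m handwheel '[{"jaw":1,"dx":-35,"dy":14,"dz":0,"yaw":0},{"jaw":1,"dx":-70,"dy":28,"dz":0,"yaw":0},{"jaw":1,"dx":-105,"dy":42,"dz":0,"yaw":0},{"jaw":1,"dx":-140,"dy":56,"dz":0,"yaw":0},{"jaw":1,"dx":-175,"dy":70,"dz":0,"yaw":0}]'
python3 - <<'E'
from rel import *
s=cam("scene"); p=cam("top")
a=cv2.resize(s["color"][195:295,370:470],None,fx=4,fy=4,interpolation=cv2.INTER_CUBIC)
b=cv2.resize(p["color"][220:320,195:295],None,fx=4,fy=4,interpolation=cv2.INTER_CUBIC)
cv2.imwrite("pics/placed.png",np.hstack([a,b]))
print(rel(W(0.002,.045,.15)))
E
```

```text
time: 9.03
tool_pos: [0.4718, 0.3334, 0.0511]
tcp_rot: [-2.507, -1.893, 0.0]
wrist_force: [0.4, -0.5, -0.5]
finger_gap: 0.0423
finger_force: 0.0
time: 9.45
tool_pos: [0.4721, 0.3335, 0.2035]
tcp_rot: [2.507, 1.893, 0.002]
wrist_force: [0.5, -0.4, -1.2]
finger_gap: 0.0853
finger_force: 0.0
time: 9.87
tool_pos: [0.4911, 0.1445, 0.2013]
tcp_rot: [2.506, 1.894, 0.0]
wrist_force: [0.3, -0.2, 0.2]
finger_gap: 0.0851
finger_force: 0.0
(array([-164.4,   91.9,   51.6]), np.float64(-0.34), array([ 4.0e-04, -1.6e-03, -1.0e+00]), array([ 0.05,  0.1 ,  1.82, -0.  ,  1.23,  0.33]))
```

View pics/placed.png

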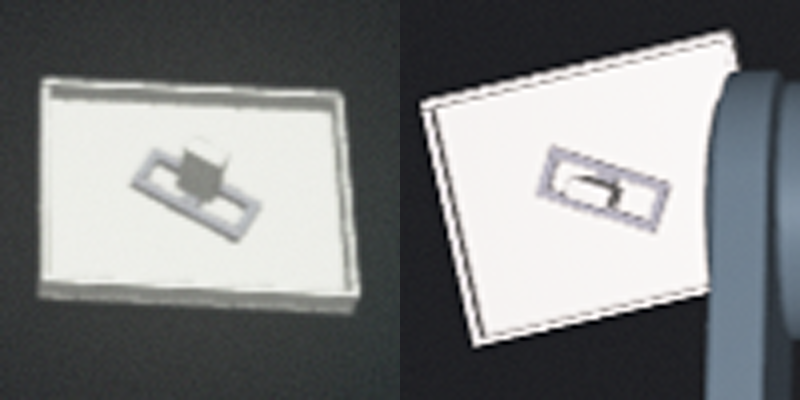

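The link lies flat in the white tray, tab up, in both views: about (195,195) on the left and (605,190) on the right. Next is the grip block.

```bash
python3 -m handwheel '[{"jaw":1,"dx":-33,"dy":18,"dz":0,"yaw":0},{"jaw":1,"dx":-66,"dy":37,"dz":0,"yaw":0},{"jaw":1,"dx":-99,"dy":55,"dz":0,"yaw":0},{"jaw":1,"dx":-132,"dy":73,"dz":0,"yaw":0},{"jaw":1,"dx":-160,"dy":89,"dz":0,"yaw":0}]' && python3 -m handwheel '[{"jaw":1,"dx":0,"dy":0,"dz":0,"yaw":0},{"jaw":1,"dx":0,"dy":0,"dz":0,"yaw":0},{"jaw":1,"dx":0,"dy":0,"dz":0,"yaw":0}]'
python3 -c "
from rel import *
print(rel(W(.001,.045,.092)))"
```

```text
time: 10.38
tool_pos: [0.5335, -0.0338, 0.2013]
tcp_rot: [2.507, 1.893, 0.0]
wrist_force: [1.0, 0.2, 0.2]
finger_gap: 0.0853
finger_force: 0.0
time: 10.63
tool_pos: [0.5329, -0.0315, 0.2009]
tcp_rot: [-2.507, -1.892, 0.0]
wrist_force: [-0.0, 0.3, 0.4]
finger_gap: 0.0855
finger_force: 0.0
(array([ -9.9,   3.5, 108.9]), np.float64(-0.04), array([-8.e-04,  8.e-04, -1.e+00]), array([-0.28,  0.15,  1.76,  0.  ,  1.23, -0.  ]))
```

```bash
python3 -m handwheel '[{"jaw":1,"dx":-10,"dy":3.5,"dz":0,"yaw":0},{"jaw":1,"dx":-10,"dy":3.5,"dz":30,"yaw":0},{"jaw":1,"dx":-10,"dy":3.5,"dz":60,"yaw":0},{"jaw":1,"dx":-10,"dy":3.5,"dz":90,"yaw":0},{"jaw":1,"dx":-10,"dy":3.5,"dz":109,"yaw":0}]' && python3 -m handwheel '[{"jaw":1,"dx":0,"dy":0,"dz":0,"yaw":0},{"jaw":1,"dx":0,"dy":0,"dz":0,"yaw":0}]'
python3 -c "
from rel import *
print(rel(W(.001,.045,.092)))"
```

```text
time: 11.05
tool_pos: [0.5322, -0.0415, 0.0896]
tcp_rot: [-2.503, -1.894, 0.003]
wrist_force: [-1.0, -0.1, 0.3]
finger_gap: 0.0854
finger_force: 0.0
time: 11.22
tool_pos: [0.533, -0.0419, 0.0916]
tcp_rot: [-2.504, -1.894, 0.002]
wrist_force: [0.6, 0.1, 0.8]
finger_gap: 0.0854
finger_force: 0.0
(array([ 0.2,  0.4, -0.4]), np.float64(0.06), array([-2.5e-03,  8.0e-04, -1.0e+00]), array([-0.3 ,  0.31,  1.83,  0.  ,  1.01, -0.02]))
```

```bash
python3 -m handwheel '[{"jaw":0,"dx":0,"dy":0,"dz":0,"yaw":0},{"jaw":0,"dx":0,"dy":0,"dz":0,"yaw":0},{"jaw":0,"dx":0,"dy":0,"dz":0,"yaw":0},{"jaw":0,"dx":0,"dy":0,"dz":0,"yaw":0},{"jaw":0,"dx":0,"dy":0,"dz":0,"yaw":0}]' && python3 -m handwheel '[{"jaw":0,"dx":0,"dy":0,"dz":0,"yaw":0},{"jaw":0,"dx":0,"dy":0,"dz":0,"yaw":0},{"jaw":0,"dx":0,"dy":0,"dz":0,"yaw":0}]'
python3 -c "
from rel import *
print(rel(W(.001,.045,.092)))"
```

```text
time: 11.63
tool_pos: [0.5339, -0.0429, 0.0943]
tcp_rot: [2.507, 1.894, -0.0]
wrist_force: [-1.8, -0.7, 10.5]
finger_gap: 0.0274
finger_force: 58.6
time: 11.88
tool_pos: [0.5339, -0.0429, 0.0943]
tcp_rot: [2.506, 1.893, 0.0]
wrist_force: [-7.2, 1.9, 14.6]
finger_gap: 0.0276
finger_force: 61.3
(array([ 0.8, -0.7,  2.3]), np.float64(-0.01), array([ 4.e-04, -4.e-04, -1.e+00]), array([-0.3 ,  0.3 ,  1.82, -0.  ,  1.02, -0.02]))
```

```bash
python3 -m handwheel '[{"jaw":0,"dx":0,"dy":-0.7,"dz":-2,"yaw":0},{"jaw":0,"dx":5,"dy":-0.7,"dz":-2,"yaw":0},{"jaw":0,"dx":10,"dy":-0.7,"dz":-2,"yaw":0},{"jaw":0,"dx":15,"dy":-0.7,"dz":-2,"yaw":0},{"jaw":0,"dx":20,"dy":-0.7,"dz":-2,"yaw":0}]' && python3 -m handwheel '[{"jaw":0,"dx":8,"dy":0,"dz":0,"yaw":0},{"jaw":0,"dx":16,"dy":0,"dz":0,"yaw":0},{"jaw":0,"dx":24,"dy":0,"dz":0,"yaw":0},{"jaw":0,"dx":32,"dy":0,"dz":0,"yaw":0},{"jaw":0,"dx":38,"dy":0,"dz":0,"yaw":0}]' && python3 -m handwheel '[{"jaw":0,"dx":0,"dy":0,"dz":0,"yaw":0},{"jaw":0,"dx":0,"dy":0,"dz":0,"yaw":0},{"jaw":0,"dx":0,"dy":0,"dz":0,"yaw":0}]'
cat > look.py <<'E'
from rel import *
import sys
print(rel(W(.001,.045+.0585,.092)))
p=cam("top");s=cam("scene")
ct=proj(p,[W(.045,.1035,.02)])[0].astype(int); cs=proj(s,[W(.045,.1035,.02)])[0].astype(int); print(ct,cs)
f=lambda im,c:cv2.resize(im[c[1]-25:c[1]+25,c[0]-20:c[0]+20],None,fx=10,fy=10,interpolation=cv2.INTER_CUBIC)
# average several frames against noise
A=np.mean([f(cam("top")["color"],ct).astype(float) for _ in range(3)],0);B=np.mean([f(cam("scene")["color"],cs).astype(float) for _ in range(3)],0)
cv2.imwrite(sys.argv[1],np.hstack([A,B]))
E
python3 look.py pics/pull.png
```

```text
time: 12.3
tool_pos: [0.5391, -0.0243, 0.0943]
tcp_rot: [2.506, 1.892, 0.0]
wrist_force: [2.4, -5.3, -4.8]
finger_gap: 0.0274
finger_force: 63.8
time: 12.72
tool_pos: [0.5496, 0.0126, 0.0943]
tcp_rot: [2.505, 1.892, 0.0]
wrist_force: [1.9, -4.8, -5.4]
finger_gap: 0.0274
finger_force: 63.7
time: 12.97
tool_pos: [0.5496, 0.0124, 0.0944]
tcp_rot: [2.505, 1.892, 0.001]
wrist_force: [2.9, -3.2, -4.7]
finger_gap: 0.0271
finger_force: 63.7
(array([ 1.9, -0.7,  2.4]), np.float64(-0.02), array([ 0.0016, -0.0012, -1.    ]), array([-0.19,  0.33,  1.79, -0.  ,  1.02,  0.08]))
[384 220] [277 245][ WARN:0@2.598] global loadsave.cpp:1063 imwrite_ Unsupported depth image for selected encoder is fallbacked to CV_8U.
```

View pics/pull.png

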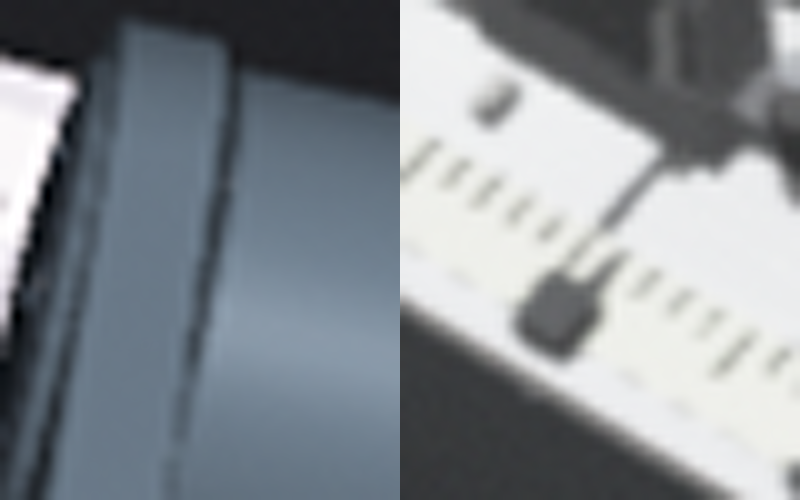

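The scene half shows the pointer from about (665,155) to its tip at (610,225), and the clip at (560,315) with its needle from (598,285) to (612,260). The top view is blocked by the arm. Next I measure both in base coordinates.

```bash
cat > meas.py <<'E'
from rel import *
np.set_printoptions(precision=1,suppress=True)
s=cam("scene"); 
def inb(X):
    c,n=np.cos(v[2]),np.sin(v[2]); d=X[:2]-v[:2]; return np.array([c*d[0]+n*d[1],-n*d[0]+c*d[1]])*1e3
g=np.mean([cam("scene")["color"].astype(np.float32).mean(2) for _ in range(4)],0).astype(np.float32)
def prof(x,z,ys):
    q=np.array([proj(s,[W(x/1e3,y/1e3,z/1e3)])[0] for y in ys],np.float32)
    return cv2.remap(g,q[:,0].reshape(1,-1),q[:,1].reshape(1,-1),cv2.INTER_CUBIC)[0]
ys=np.arange(94,113,1.)
print("      ",ys.astype(int))
for x in(22,26,30,34,37,39,41,43): print("ptr",x,prof(x,26,ys).astype(int))
for x in(40,42,44,46,48,50,52): print("ndl",x,prof(x,13,ys).astype(int))
E
python3 meas.py
```

```text
[ 94  95  96  97  98  99 100 101 102 103 104 105 106 107 108 109 110 111
 112]
ptr 22 [237 236 228 217 199 172 151 148 161 184 206 221 230 235 236 236 235 234
 235]
ptr 26 [237 235 227 214 193 167 148 148 165 192 214 229 238 238 237 236 236 236
 237]
ptr 30 [237 234 226 211 189 160 143 145 167 194 215 233 240 239 237 237 236 236
 236]
ptr 34 [237 235 227 216 195 165 143 139 156 182 208 227 235 236 237 237 236 236
 236]
ptr 37 [237 233 226 213 188 158 138 135 154 182 212 230 235 237 237 237 236 236
 237]
ptr 39 [238 237 230 213 190 165 144 143 160 187 210 227 237 237 237 237 237 237
 237]
ptr 41 [238 236 234 226 207 182 166 167 179 195 213 226 234 237 236 234 234 235
 236]
ptr 43 [239 239 233 223 212 198 188 193 206 219 226 229 229 224 217 213 214 220
 230]
ndl 40 [198 209 223 232 235 231 217 197 180 173 181 200 218 229 234 234 229 219
 205]
ndl 42 [191 203 218 229 231 222 204 179 158 152 164 189 212 231 237 235 228 217
 204]
ndl 44 [186 199 217 227 229 216 193 164 143 140 156 184 212 228 235 236 231 222
 209]
ndl 46 [181 197 215 227 226 213 190 159 137 131 148 174 202 225 232 233 229 222
 214]
ndl 48 [188 197 211 222 222 207 181 151 130 125 137 166 195 216 232 236 233 228
 224]
ndl 50 [170 178 189 197 193 179 159 136 117 114 129 153 183 209 224 232 238 237
 235]
ndl 52 [131 134 140 143 141 132 120 112 110 110 118 139 160 183 206 219 228 237
 240]
```

```bash
python3 -m handwheel '[{"jaw":0,"dx":1,"dy":0,"dz":-0.5,"yaw":0},{"jaw":0,"dx":1.8,"dy":0,"dz":-0.5,"yaw":0},{"jaw":0,"dx":1.8,"dy":0,"dz":-0.5,"yaw":0},{"jaw":0,"dx":1.8,"dy":0,"dz":-0.5,"yaw":0},{"jaw":0,"dx":1.8,"dy":0,"dz":-0.5,"yaw":0}]'; cat >> meas.py <<'E'
yy=np.arange(94,113,.2)
def cen(x,z,lo,hi):
    q=np.arange(lo,hi,.1); w=np.clip(215-prof(x,z,q),0,None); return (w*q).sum()/w.sum()
print("ptr",np.array([cen(x,26,97,108) for x in(26,30,34,37,39)]),"ndl",np.array([cen(x,13,98,107) for x in(44,46,48)]))
a=inb(ray(s,proj(s,[W(.04,.1,.013)])[0],.026)); print("dy for 13 mm height",a)
print(rel(W(.001,.1035,.092))[0], arm.get_obs()["finger_gap"])
b=proj(s,[W(0,.045,.1)])
E
python3 meas.py | tail -3
```

```text
time: 14.03
tool_pos: [0.55, 0.0138, 0.0944]
tcp_rot: [2.506, 1.892, 0.001]
wrist_force: [4.1, -4.5, -8.9]
finger_gap: 0.0274
finger_force: 63.2
ptr [102.4 102.2 102.1 102.4 102.4] ndl [102.7 102.8 102.7]
dy for 13 mm height [ 46.1 105.8]
[ 0.4 -0.6  2.4] 0.027452376306113992
```

```bash
python3 -m handwheel '[{"jaw":0,"dx":0.3,"dy":0,"dz":0.7,"yaw":0},{"jaw":0,"dx":0.3,"dy":0,"dz":0.7,"yaw":0},{"jaw":0,"dx":0.3,"dy":0,"dz":0.7,"yaw":0},{"jaw":0,"dx":0.3,"dy":0,"dz":0.7,"yaw":0}]'; cat >> meas.py <<'E'
g=cv2.imread("pics/scene0.png").astype(np.float32).mean(2)
print("home ptr",np.array([cen(x,26,40,49) for x in(26,30,34,37,39)]),"ndl",np.array([cen(x,13,98,107) for x in(44,46,48)]))
E
python3 meas.py | tail -4
```

```text
time: 14.62
tool_pos: [0.5501, 0.0142, 0.0944]
tcp_rot: [2.506, 1.892, 0.001]
wrist_force: [1.9, -4.6, -3.7]
finger_gap: 0.0273
finger_force: 63.8
ptr [102.5 102.5 102.7 102.9 103. ] ndl [102.7 102.7 102.7]
dy for 13 mm height [ 46.1 105.8]
[-0.  -0.7  2.4] 0.027043120464857347
home ptr [43.8 43.2 43.1 43.2 43.5] ndl [102.7 102.7 102.7]
```

The pointer and needle now both read 102.7 mm, the button is squeezed (gap unchanged) and the arm is steady, so I hand it in.

```bash
python3 -c "
from station import arm
print(arm.close_job())"
```

```text
the job is handed in; nothing more can be done
None
```

I handed the job in with the steel link lying flat in the white tray and the arm drawn out with the button squeezed in, its pointer within about 0.3 mm of the index clip by the camera; the bottle, beaker and grey box weren't touched.

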